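# Set the shaft-length gauge to its marked stop

### The arm

A 6-joint arm with a two-finger parallel gripper is mounted at the origin on the work surface. World frame = base frame: x ahead of the robot, y to its left, z up, the work surface at z = 0. Lengths are in m, angles in rad, forces in N, time in s.
With the tool pointing down it reaches from about 0.3 to 0.75 m from the base axis. Payload 8.5 kg.
Tool frame: the origin (TCP) lies on the centre line of the jaws, within the pads' length; the fingertips stand 19 mm ahead of it and the grasp point (between the pads) is the TCP; z points along the fingers, y is the line along which they close (so a half turn about z gives the same grasp; the last joint's range is limited). The gripper opens to 88 mm and grips with 3 to 60 N. Pads are 18 mm wide; open, the fingers measure 123 mm over their backs; the gripper's body (75 mm by 187 mm) begins 45 mm behind the grasp point.
Start: joints at [0.956, 0.381, 1.297, -0, 1.464, -0.215], TCP at [0.214, 0.507, 0.258] pointing down, gripper open.
Joint ranges: [-3.11, 3.11], [-0.89, 2.33], [0.22, 2.48], [-1.42, 4.56], [0.17, 2.85], [-2.88, 2.88]. Speed limits (rad/s): [2.39, 2.39, 3.14, 3.14, 3.14, 3.14].

### API

Orientations are given as a rotation vector (axis times angle).
In Python, from station import * gives the robot as it stands.
- The arm moves only by the tool drive_tool, never from a script. Its argument "series" is a list of rows, each a list of 3 entries, a list of its own where there are three numbers: the shift along the tool's x, y, z in cm, then the turn, a rotation vector about the tool's x, y, z in rad, then the opening, from -1 (shut) to 1 (fully open), so that 0 is half open. A call has 1 to 5 rows; each row shifts and turns the commanded pose from where the row before left it, along the tool's axes as they then stand; what a row does not reach is not made up. A row lasts 1/10 s, in which the tool goes at most 50 mm and 8.59 degrees, less where a joint would pass 70% of its speed; a pose out of reach is approached as far as the arm can. A call is refused whole if a number of a shift passes 5 or a number of a turn 0.15, either way. A call with a gripper value outside its range is refused whole. The fingers move at their own pace and stop on an object; "newtons" is the grip in N (left out, the last holds). Time passes only in rows, so rows that do not move let the fingers close. It gives the time, the measured TCP pose, the force, the opening and the grip force at its end, in the units of the state.
- get_state(): the state, without advancing time (a new reading comes with each control period).
- capture(name): name is "side" or "top"; returns (picture, depth): 420x560x3 uint8, red, green, blue; 420x560 float32, m along the optical axis (not along the pixel's ray), 0 where there is no reading.
- get_calibration(name): a dict with "camera_matrix" (3x3 intrinsics, pixels), "k1" (the pictures are not rectified: a ray, as slopes to the right and down, at radius r is drawn at 1 + k1 r^2 times it, then the intrinsics apply), "R" (3x3) and "t" (3): a world point X has camera coordinates R X + t. Camera axes: x right, y down, z forward; pixel columns grow to the right and rows downward; lengths in m; the calibration is good to about 2 mm. A picture is of the moment at which its call begins. get_calibration takes no time and is no camera call.
- finish_job(): hands the job in; it is judged then, once.
The state is a dict: "time": time; "qpos": joint angles; "joint_velocities": joint speeds; "tau": joint torques, N m; "eef_pos": TCP position; "eef_rot": TCP orientation; "contact_force": force on the tool from outside, world axes, zero at the start; "wrist_torque": the same for the moment, N m; "opening": opening from 0.0 (shut) to 1.0 (fully open); "grasp_force": force on a finger pad.
Only numpy, scipy, OpenCV 4.12 (cv2) and the standard library are available. Lean on these libraries where they do the work, as an engineer would, in place of code of your own. Each camera call takes 0.05 s, during which the arm holds its last target. There are 200 camera calls.

### The job

Set the length gauge on the bench for the next shaft: press the pad in the middle of its carriage down with the fingertips to free the brake and, keeping it pressed, push the carriage along the rail until it sits against the marked stop, the one that carries a wide flat crossbar on a post. Then let go so that the brake holds it there and stand clear. Press and push only: do not grip or force the carriage, and leave the loose parts and tools on the bench where they lie.

Things in the scene. Friction and masses are not known exactly. Their poses are not given: they have to be found in the camera images.
- gauge: the length gauge, fixed to the bench: dark steel foot 95 x 500 x 12 mm and on it a dark steel rail with light graduations, 60 mm wide, 460 mm long, its top 34 mm above the bench. Origin: centre of the foot's underside, on the bench. The rail runs along its y axis; z is up.
- carriage: grey sliding carriage, 76 mm across (x), 90 mm along the rail (y), a steel jaw sticking out 34 mm at +x. Slides along the gauge's y only, cannot be lifted; resists with 2 to 4 N when freed. Origin: centre of its underside, on the rail's top. At each y end stands a cheek 15 mm thick, its top 34 mm above the origin (68 mm above the bench); the well between them, 60 mm long, holds the pad.
- pad (a joint): travel of the ribbed black pad in the carriage's middle: 0 = up, brake on; 0.003 m or more = brake off, carriage free; 0.006 m = fully down. Springy: pressing takes 0 rising to 9 N over the first 3 mm, then to 10.5 N at the bottom, and it springs back. Fingertips on it carry the carriage by friction, or by pushing a cheek's inner face. With the pad up about 30 N would be needed to drag it.
- pad_top (a point): centre of the pad's top face (pad 52 mm across the rail, 56 mm along it), 56 mm above the bench when up, 12 mm below the cheeks' tops. It moves with the pad and the carriage.
- stop_marked: marked stop, fixed on the rail at either end: steel block 60 mm across the rail, 30 mm along it, 30 mm high, with a post and a flat crossbar (100 mm across the rail, 28 mm along) on top, its top 56 mm above the origin (90 mm above the bench). Origin: centre of its underside, on the rail's top and centre line; axes as the gauge's. When the carriage touches it the two origins are 60 mm apart.
- stop_plain: the other stop, at the other end of the rail: the same fixed steel block, 60 x 30 x 30 mm, without post and crossbar. Origin as for the marked stop. Not used.
- bearing: loose bearing ring 52 mm across, 16 mm high, beside the gauge; leave alone. Origin: centre of its underside.
- wrench: loose wrench 180 mm long, lying; leave alone. Origin: under its middle, length along x.
- jar: loose closed jar 60 mm across, 75 mm high; leave alone. Origin: centre of its underside.
- gear: loose steel gear 60 mm across, 30 mm high with its hub; leave alone. Origin: centre of its underside.
- piston: loose pump piston, 36 mm across, 64 mm high, upright; leave alone. Origin: centre of its underside.
- screwdriver: loose screwdriver 200 mm long, lying; leave alone. Origin: under its middle, length along x.

How it is judged:
By the outcome, as a careful person would: the job done as asked, in the order asked, and still so for the second after the job is handed in, with the robot touching nothing.
It also fails if it takes over 38 s, if anything falls off the work surface, if the arm or the gripper's body presses on something with over 40 N, if the wrist force passes 120 N, or if a joint passes its speed limit or range.

## Working session

There is one attempt and no reset: what is moved stays moved. The work goes in short steps, Python scripts to look and compute and a tool call to move; the robot and the scene stay as the last step left them, time stands still between calls to the robot, and variables do not carry over. Pictures are saved under pics/ and viewed, at most 10 in all, crops included, and the job is handed in when it is done.

Besides the shell and the picture viewer there is one more tool, called in YAML: its name, and indented under it one key for each argument. drive_tool: Moves the arm, as the interface text tells. Its arguments: {"type":"object","properties":{"series":{"type":"array"},"newtons":{"type":"number"}},"required":["series"]}

```bash
mkdir -p pics
cat > h.py <<'E'
from station import *
import numpy as np, cv2
def snap(n,f):
    p,d=capture(n); cv2.imwrite(f'pics/{f}.png',p[:,:,::-1]); np.save(f'pics/{f}.npy',d); return p,d
def world(n,d,u,v,z=None):
    c=get_calibration(n);K=np.array(c['camera_matrix']);R=np.array(c['R']);t=np.array(c['t'])
    xd=np.array([(u-K[0,2])/K[0,0],(v-K[1,2])/K[1,1]]);x=xd.copy()
    for _ in range(20): x=xd/(1+c['k1']*(x@x))
    ray=np.array([x[0],x[1],1.])
    if z is None:
        w=d[int(round(v))-1:int(round(v))+2,int(round(u))-1:int(round(u))+2]; s=np.median(w[w>0])
    else:
        r=R.T@ray;o=-R.T@t; s=(z-o[2])/r[2]
    return R.T@(ray*s-t)
E
python3 - <<'E'
from h import *
snap('top','t0');snap('side','s0');print(get_state())
E
```

```text
{'time': 0.1, 'qpos': array([ 9.55699724e-01,  3.81135378e-01,  1.29811757e+00, -2.76683815e-05,
        1.46359421e+00, -2.15305576e-01]), 'joint_velocities': array([-0.00134401, -0.00061482, -0.00339748,  0.00085461, -0.00014379,
       -0.00154066]), 'tau': array([ 4.25799371e-03, -4.38651574e+01, -2.24914688e+01,  7.14690867e-02,
        3.42122884e-02, -4.19964420e-05]), 'eef_pos': array([0.21396036, 0.50644698, 0.2572186 ]), 'eef_rot': array([-6.23716222e-01, -3.07856428e+00,  1.82029626e-03]), 'contact_force': array([-0.65753196, -0.69283699,  0.16751639]), 'wrist_torque': array([0.03865236, 0.01241168, 0.04940195]), 'grasp_force': 0.0, 'opening': 1.001317666712248}
```

View pics/t0.png

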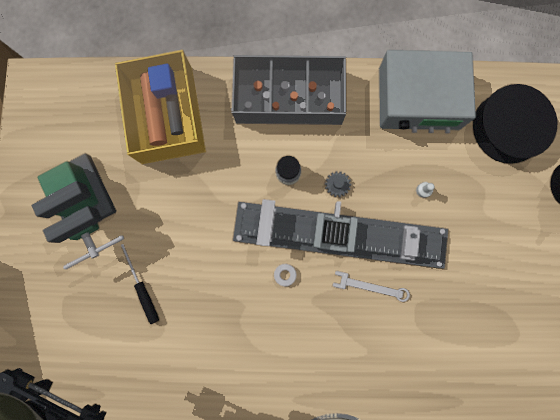

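View pics/s0.png

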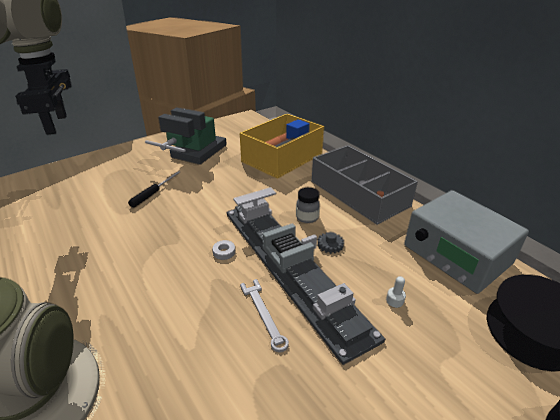

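The top view shows the marked stop with its crossbar at about (265,222), the carriage pad at (336,232), and the plain stop at (411,242). The jaw points towards the gear at (338,185). Next I'll enlarge this area.

Run:
```python
from h import *
p=cv2.imread('pics/t0.png')[170:290,225:385]
cv2.imwrite('pics/t0c.png',cv2.resize(p,None,fx=5,fy=5,interpolation=cv2.INTER_CUBIC))
d=np.load('pics/t0.npy')
for u,v in [(336,233),(265,222),(411,242),(353,235),(319,231)]: print(u,v,world('top',d,u,v).round(4))
for n,u,v in [('foot',237,202),('foot',448,230),('foot',446,268),('foot',234,241)]: print(n,world('top',d,u,v,.012).round(4))
```

```text
336 233 [0.5322 0.0092 0.0558]
265 222 [0.5519 0.1667 0.0901]
411 242 [ 0.5138 -0.1569  0.0643]
353 235 [ 0.5275 -0.0272  0.0685]
319 231 [0.5354 0.048  0.0674]
foot [0.6047 0.2381 0.012 ]
foot [ 0.5451 -0.2589  0.012 ]
foot [ 0.4564 -0.2523  0.012 ]
foot [0.5127 0.2428 0.012 ]
```

View pics/t0c.png

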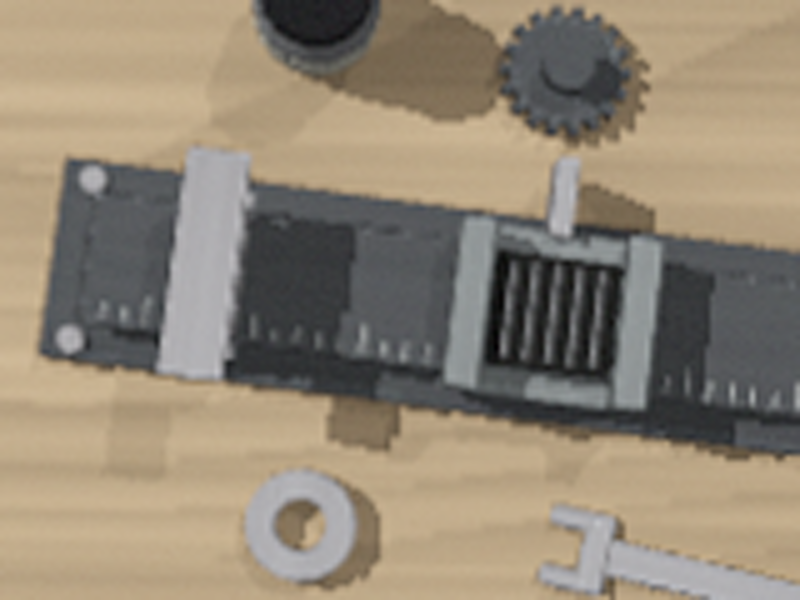

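The yaw is about -0.116 rad. The pad centre is near (0.532, 0.010) and 0.056 high, which matches the given height. About 96 mm of travel is needed, towards +y. I'll start with a small turn, closing the fingers, then approach above.

drive_tool:
  series:
    - [[0, 0, 0], [0, 0, -0.14], -1]
    - [[0, 0, 0], [0, 0, -0.14], -1]
    - [[-2, -2.5, 0], [0, 0, 0], -1]
    - [[-2.6, -3.2, 0], [0, 0, 0], -1]
    - [[-2.6, -3.2, 0], [0, 0, 0], -1]
  newtons: 10

```text
time: 0.6
eef_pos: [0.2751, 0.4085, 0.2573]
eef_rot: [-0.186, -3.136, 0.001]
contact_force: [1.4, 0.8, 0.1]
opening: 0.571
grasp_force: 0.0
```

drive_tool:
  series:
    - [[-2.6, -3.2, 0], [0, 0, 0], -1]
    - [[-2.6, -3.2, 0], [0, 0, 0], -1]
    - [[-2.6, -3.2, 0], [0, 0, 0], -1]
    - [[-2.6, -3.2, 0], [0, 0, 0], -1]
    - [[-2.6, -3.2, 0], [0, 0, 0], -1]

```text
time: 1.1
eef_pos: [0.3853, 0.2337, 0.2576]
eef_rot: [-0.188, -3.136, 0.0]
contact_force: [0.4, -0.3, 0.4]
opening: 0.118
grasp_force: 0.0
```

drive_tool:
  series:
    - [[-2.6, -3.2, 0], [0, 0, 0], -1]
    - [[-2.6, -3.2, 0], [0, 0, 0], -1]
    - [[-2.6, -3.2, 0], [0, 0, 0], -1]
    - [[-2.6, -3.2, 0], [0, 0, 0], -1]
    - [[0, 0, 0], [0, 0, 0], -1]

```text
time: 1.6
eef_pos: [0.4748, 0.0924, 0.2571]
eef_rot: [-0.195, -3.135, 0.001]
contact_force: [0.3, -0.0, 0.3]
opening: 0.006
grasp_force: 0.0
```

```bash
cat >> h.py <<'E'
from scipy.spatial.transform import Rotation as Ro
def to(target):
    s=get_state();R=Ro.from_rotvec(s['eef_rot']).as_matrix()
    print('t',s['time'],'pos',s['eef_pos'].round(4),'x',R[:,0].round(3),'y',R[:,1].round(3),'F',s['contact_force'].round(1),'open',round(s['opening'],3))
    print('shift cm',(R.T@(np.array(target)-s['eef_pos'])*100).round(2))
E
python3 - <<'E'
from h import *
to([.532,.010,.08])
print(get_calibration('side'))
E
```

```text
t 1.6 pos [0.4748 0.0924 0.2571] x [-0.992  0.124  0.   ] y [ 0.124  0.992 -0.001] F [ 0.3 -0.   0.3] open 0.006
shift cm [-6.7  -7.45 17.72]
{'camera_matrix': array([[386.30052336,   0.        , 279.25152789],
       [  0.        , 386.30052336, 210.87763723],
       [  0.        ,   0.        ,   1.        ]]), 'k1': -0.09245778596476988, 'R': array([[ 0.80978898, -0.5866987 ,  0.00514155],
       [-0.33696744, -0.4722363 , -0.81452184],
       [ 0.48030693,  0.65785828, -0.58011011]]), 't': array([-0.40801752,  0.29983281,  0.58969477])}
```

drive_tool:
  series:
    - [[-2.3, -2.5, 0], [0, 0, 0], -1]
    - [[-2.2, -2.5, 0], [0, 0, 0], -1]
    - [[-2.2, -2.45, 3], [0, 0, 0], -1]
    - [[0, 0, 4], [0, 0, 0], -1]
    - [[0, 0, 4], [0, 0, 0], -1]

```text
time: 2.1
eef_pos: [0.5304, 0.0136, 0.1463]
eef_rot: [0.19, 3.136, 0.0]
contact_force: [0.8, 0.2, -0.0]
opening: 0.007
grasp_force: 0.0
```

drive_tool:
  series:
    - [[0, 0, 2.7], [0, 0, 0], -1]
    - [[0, 0, 0], [0, 0, 0], -1]
    - [[0, 0, 0], [0, 0, 0], -1]

```text
time: 2.4
eef_pos: [0.5306, 0.0142, 0.1214]
eef_rot: [0.187, 3.136, 0.0]
contact_force: [0.8, 1.0, 0.9]
opening: 0.004
grasp_force: 0.0
```

Run:
```python
from h import *
to([.532,.010,.08])
p,d=snap('side','s1')
c=p[200:310,215:365,::-1]
cv2.imwrite('pics/s1c.png',cv2.resize(c,None,fx=5,fy=5,interpolation=cv2.INTER_CUBIC))
```

```text
t 2.4 pos [0.5306 0.0142 0.1214] x [-0.993  0.119 -0.   ] y [0.119 0.993 0.   ] F [0.8 1.  0.9] open 0.004
shift cm [-0.19 -0.4   4.14]
```

View pics/s1c.png

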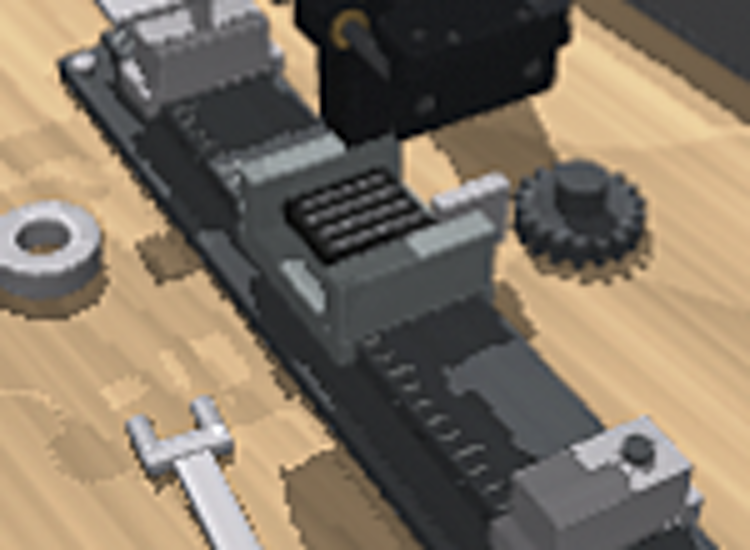

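The crop shows the pad and carriage in full, with a black block in the upper middle that should be the gripper. It looks wider than closed fingers should be, so I'll check the whole picture and project the fingertip into it.

Run:
```python
from h import *
c=get_calibration('side');K=np.array(c['camera_matrix'])
P=[[.5306,.0142,.1024],[.5306,.0142,.1664],[.532,.01,.056]]
q=cv2.projectPoints(np.array(P),cv2.Rodrigues(np.array(c['R']))[0],np.array(c['t']),K,np.array([c['k1'],0,0,0.]))[0]
print(q.reshape(-1,2))
d=np.load('pics/s1.npy')
for u,v in [(285,222),(320,215),(300,170),(274,250)]: print(u,v,world('side',d,u,v).round(3))
```

```text
[[285.98557567 225.91176519]
 [286.48396225 200.06322192]
 [287.36065513 243.96712144]]
285 222 [0.52  0.004 0.124]
320 215 [ 0.541 -0.073  0.177]
300 170 [ 0.528 -0.026  0.253]
274 250 [0.508 0.025 0.041]
```

View pics/s1.png

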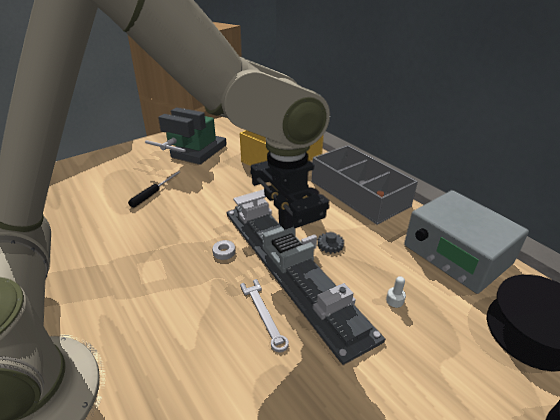

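The block is the gripper body: its lower edge is at z ≈ 0.17, as expected, and the fingertips are right above the pad. I'll go down to just over the pad.

drive_tool:
  series:
    - [[-0.2, -0.3, 2], [0, 0, 0], -1]
    - [[0, 0, 2], [0, 0, 0], -1]
    - [[0, 0, 0.3], [0, 0, 0], -1]
    - [[0, 0, 0], [0, 0, 0], -1]

```text
time: 2.85
eef_pos: [0.5325, 0.0106, 0.0789]
eef_rot: [0.188, 3.135, -0.0]
contact_force: [0.2, -0.0, 0.4]
opening: 0.004
grasp_force: 0.0
```

drive_tool:
  series:
    - [[0, 0, 0.2], [0, 0, 0], -1]
    - [[0, 0, 0.2], [0, 0, 0], -1]
    - [[0, 0, 0.2], [0, 0, 0], -1]
    - [[0, 0, 0], [0, 0, 0], -1]

```text
time: 3.25
eef_pos: [0.5327, 0.0105, 0.0727]
eef_rot: [0.188, 3.134, -0.0]
contact_force: [-0.4, 1.2, 8.8]
opening: 0.004
grasp_force: 4.2
```

Run:
```python
from h import *
to([.532,.010,.0695])
```

```text
t 3.25 pos [0.5327 0.0105 0.0727] x [-0.993  0.119 -0.002] y [ 0.119  0.993 -0.   ] F [-0.4  1.2  8.8] open 0.004
shift cm [ 0.06 -0.06  0.32]
```

drive_tool:
  series:
    - [[0, 0, 0.2], [0, 0, 0], -1]
    - [[0, 0, 0.1], [0, 0, 0], -1]
    - [[0, 0, 0], [0, 0, 0], -1]

```text
time: 3.55
eef_pos: [0.5327, 0.0105, 0.0699]
eef_rot: [0.188, 3.134, -0.0]
contact_force: [-1.2, -0.1, 10.9]
opening: 0.007
grasp_force: 4.8
```

drive_tool:
  series:
    - [[0, 0.4, 0.05], [0, 0, 0], -1]
    - [[0, 0.5, 0], [0, 0, 0], -1]
    - [[0, 0.5, 0], [0, 0, 0], -1]
    - [[0, 0.5, 0], [0, 0, 0], -1]
    - [[0, 0.5, 0], [0, 0, 0], -1]

```text
time: 4.05
eef_pos: [0.5355, 0.0343, 0.0695]
eef_rot: [0.188, 3.134, -0.001]
contact_force: [-1.9, -0.3, 9.2]
opening: -0.001
grasp_force: 4.9
```

Run:
```python
from h import *
to([.532,.010,.0695])
p,d=snap('side','s2')
c=p[180:290,215:365,::-1]
cv2.imwrite('pics/s2c.png',cv2.resize(c,None,fx=5,fy=5,interpolation=cv2.INTER_CUBIC))
```

```text
t 4.05 pos [0.5355 0.0343 0.0695] x [-0.993  0.119 -0.002] y [ 0.119  0.993 -0.001] F [-1.9 -0.3  9.2] open -0.001
shift cm [ 0.05 -2.45  0.01]
```

View pics/s2c.png

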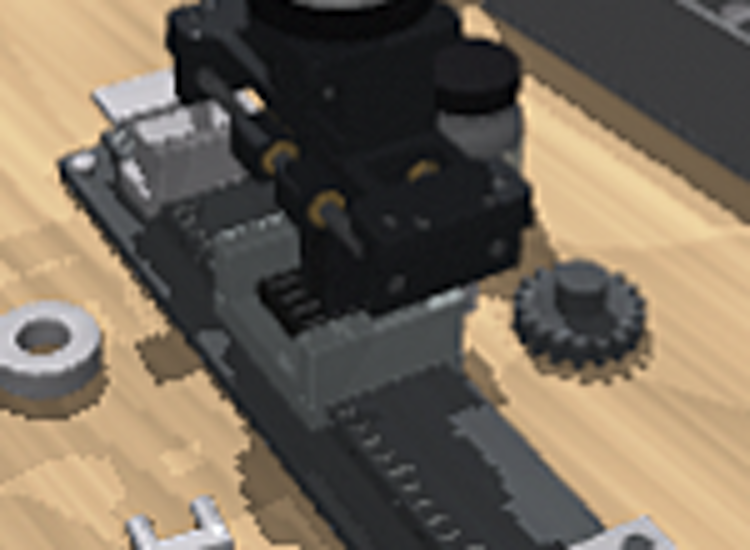

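The carriage has moved towards the stop: its near bottom corner went from image (283,272) to (279,265). The pad is still pressed, so I'll go on.

drive_tool:
  series:
    - [[0, 0.6, 0], [0, 0, 0], -1]
    - [[0, 0.8, 0], [0, 0, 0], -1]
    - [[0, 0.8, 0], [0, 0, 0], -1]
    - [[0, 0.8, 0], [0, 0, 0], -1]
    - [[0, 0.6, 0], [0, 0, 0], -1]

```text
time: 4.6
eef_pos: [0.5397, 0.0703, 0.0695]
eef_rot: [0.187, 3.134, -0.001]
contact_force: [-1.1, -1.4, 9.5]
opening: 0.002
grasp_force: 4.9
```

drive_tool:
  series:
    - [[0, 0.5, 0], [0, 0, 0], -1]
    - [[0, 0.5, 0], [0, 0, 0], -1]
    - [[0, 0.5, 0], [0, 0, 0], -1]
    - [[0, 0.3, 0], [0, 0, 0], -1]
    - [[0, 0, 0], [0, 0, 0], -1]

```text
time: 5.1
eef_pos: [0.5418, 0.0884, 0.0695]
eef_rot: [0.187, 3.134, 0.0]
contact_force: [-0.8, 0.9, 8.7]
opening: 0.004
grasp_force: 4.9
```

Run:
```python
from h import *
to([.532,.010,.0695])
p,d=snap('side','s3')
c=p[165:275,200:350,::-1]
cv2.imwrite('pics/s3c.png',cv2.resize(c,None,fx=5,fy=5,interpolation=cv2.INTER_CUBIC))
```

```text
t 5.1 pos [0.5418 0.0884 0.0695] x [-0.993  0.119 -0.002] y [0.119 0.993 0.   ] F [-0.8  0.9  8.7] open 0.004
shift cm [ 0.03 -7.9   0.  ]
```

View pics/s3c.png

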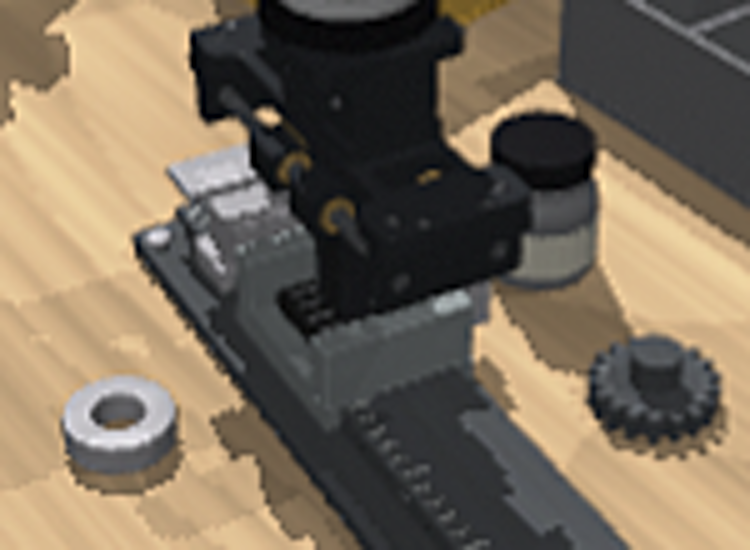

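The carriage is following and is now close to the stop block, with about 17 mm left. I'll do the rest in small steps, watching the force.

drive_tool:
  series:
    - [[0, 0.3, 0], [0, 0, 0], -1]
    - [[0, 0.3, 0], [0, 0, 0], -1]
    - [[0, 0.3, 0], [0, 0, 0], -1]
    - [[0, 0.3, 0], [0, 0, 0], -1]
    - [[0, 0.1, 0], [0, 0, 0], -1]

```text
time: 5.65
eef_pos: [0.5433, 0.101, 0.0695]
eef_rot: [0.188, 3.134, -0.0]
contact_force: [-3.7, -2.0, 10.5]
opening: 0.006
grasp_force: 4.9
```

drive_tool:
  series:
    - [[0, 0.1, 0], [0, 0, 0], -1]
    - [[0, 0.1, 0], [0, 0, 0], -1]
    - [[0, 0.1, 0], [0, 0, 0], -1]

```text
time: 5.95
eef_pos: [0.5436, 0.1038, 0.0695]
eef_rot: [0.188, 3.135, -0.001]
contact_force: [-3.2, 0.2, 9.0]
opening: 0.01
grasp_force: 4.9
```

drive_tool:
  series:
    - [[0, 0.1, 0], [0, 0, 0], -1]
    - [[0, 0.1, 0], [0, 0, 0], -1]

```text
time: 6.15
eef_pos: [0.5438, 0.1057, 0.0695]
eef_rot: [0.188, 3.135, -0.001]
contact_force: [-2.9, -6.1, 9.8]
opening: 0.007
grasp_force: 4.9
```

drive_tool:
  series:
    - [[0, 0.1, 0], [0, 0, 0], -1]
    - [[0, 0.1, 0], [0, 0, 0], -1]

```text
time: 6.35
eef_pos: [0.5442, 0.1069, 0.0695]
eef_rot: [0.187, 3.134, -0.003]
contact_force: [-2.6, -7.7, 9.7]
opening: 0.007
grasp_force: 4.9
```

drive_tool:
  series:
    - [[0, 0.1, 0], [0, 0, 0], -1]
    - [[0, 0.1, 0], [0, 0, 0], -1]
    - [[0, 0, 0], [0, 0, 0], -1]

```text
time: 6.65
eef_pos: [0.5447, 0.1089, 0.0696]
eef_rot: [0.188, 3.134, -0.003]
contact_force: [-1.6, -6.1, 9.5]
opening: -0.0
grasp_force: 4.9
```

Run:
```python
from h import *
to([.532,.010,.0695])
p,d=snap('side','s4')
c=p[165:275,200:350,::-1]
cv2.imwrite('pics/s4c.png',cv2.resize(c,None,fx=5,fy=5,interpolation=cv2.INTER_CUBIC))
```

```text
t 6.65 pos [0.5447 0.1089 0.0696] x [-0.993  0.119 -0.003] y [ 0.119  0.993 -0.002] F [-1.6 -6.1  9.5] open -0.0
shift cm [ 0.08 -9.97  0.03]
```

View pics/s4c.png

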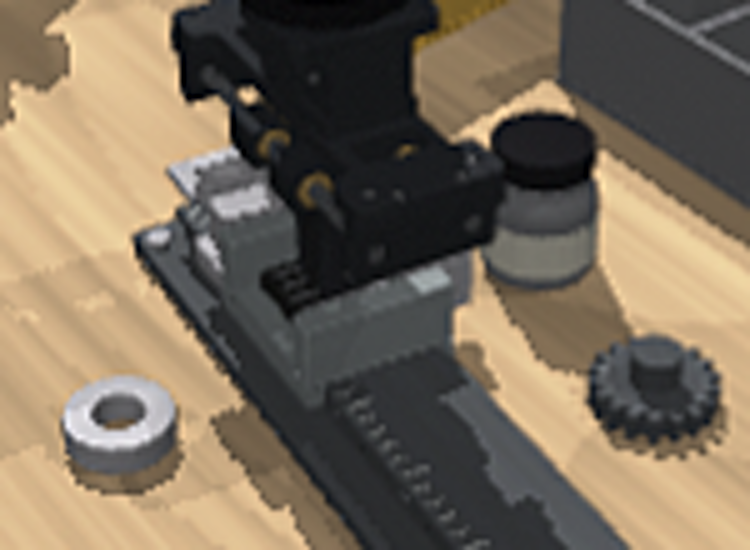

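The pushing force has levelled off at about 6 N as the tips slip, and the cheek sits against the block. Now I'll lift straight up and clear.

drive_tool:
  series:
    - [[0, 0, -0.3], [0, 0, 0], -1]
    - [[0, 0, -0.5], [0, 0, 0], -1]
    - [[0, 0, -1.5], [0, 0, 0], -1]
    - [[0, 0, -4], [0, 0, 0], -1]
    - [[0, 0, -4.5], [0, 0, 0], -1]

```text
time: 7.2
eef_pos: [0.5433, 0.1099, 0.1767]
eef_rot: [-0.188, -3.133, -0.0]
contact_force: [0.5, 0.7, 0.3]
opening: 0.006
grasp_force: 0.0
```

drive_tool:
  series:
    - [[0, 0, -4], [0, 0, 0], -1]
    - [[3, 3, 0], [0, 0, 0], -1]
    - [[3, 3.5, 0], [0, 0, 0], -1]
    - [[3, 3.5, 0], [0, 0, 0], -1]
    - [[3, 3.5, 0], [0, 0, 0], -1]

```text
time: 7.7
eef_pos: [0.4397, 0.2594, 0.2165]
eef_rot: [0.189, 3.136, 0.001]
contact_force: [-0.2, -0.1, 0.5]
opening: 0.007
grasp_force: 0.0
```

drive_tool:
  series:
    - [[3, 3.5, 0], [0, 0, 0], -1]
    - [[3, 3.5, 0], [0, 0, 0], -1]
    - [[2, 2, 0], [0, 0, 0], -1]
    - [[0, 0, 0], [0, 0, 0], -1]
    - [[0, 0, 0], [0, 0, 0], -1]

```text
time: 8.2
eef_pos: [0.3722, 0.3572, 0.2163]
eef_rot: [0.186, 3.136, -0.0]
contact_force: [-0.2, 0.1, 0.1]
opening: 0.006
grasp_force: 0.0
```

Run:
```python
from h import *
to([.532,.010,.0695])
p,d=snap('top','t5')
cv2.imwrite('pics/t5c.png',cv2.resize(p[170:290,225:385,::-1],None,fx=5,fy=5,interpolation=cv2.INTER_CUBIC))
```

```text
t 8.2 pos [0.3722 0.3572 0.2163] x [-0.993  0.118 -0.   ] y [ 0.118  0.993 -0.   ] F [-0.2  0.1  0.1] open 0.006
shift cm [-19.97 -32.58  14.69]
```

View pics/t5c.png

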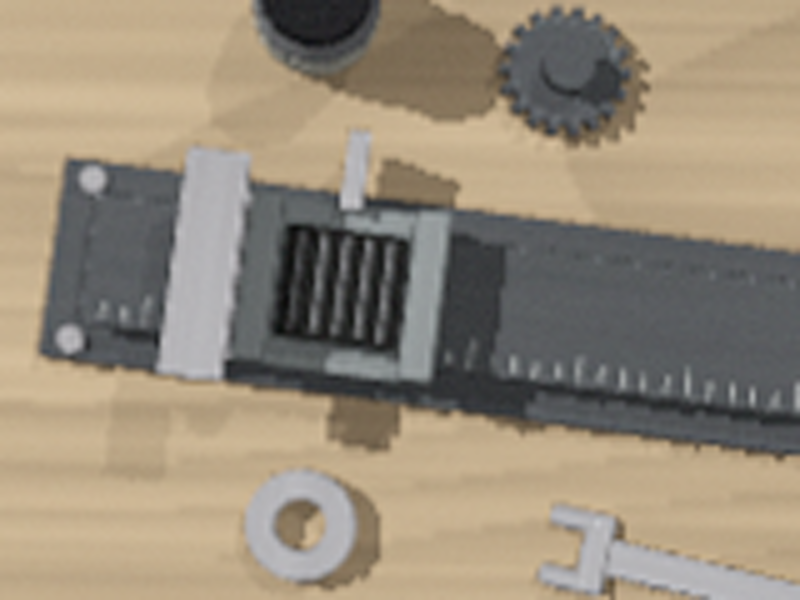

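The carriage sits against the crossbar stop with the pad up (pad centre at crop (342,287)), and the loose parts haven't moved. One number to check before handing in.

Run:
```python
from h import *
d=np.load('pics/t5.npy')
a=world('top',d,225+342/5,170+287/5,.056);b=world('top',d,225+204/5,170+263/5,.09)
print(a,b,world('top',d,225+342/5,170+287/5)[2],(b-a)[:2]@[.118,.993])
# side-face edges: rear edge of near cheek, z .068
e=world('top',d,225+443/5,170+295/5,.068);e0=world('top',d,225+655/5,170+322/5,.068);print((b-e)[:2]@[.118,.993],(b-e0)[:2]@[.118,.993])
```

```text
[0.5434141  0.10469188 0.056     ] [0.55060158 0.16497931 0.09      ] 0.05708101897659709 0.060713546459983725
0.1055219169659656 0.20001808896199041
```

```bash
python3 -c "
from station import *
print(finish_job())"
```

```text
the job is handed in; nothing more can be done
None
```

The carriage is set against the marked stop (measured about 60.7 mm between origins, 60 expected), the pad is up with the brake on, the arm is clear, nothing near the gauge moved, and I handed the job in at about 8.3 s.

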